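# Unlatch and open the guard gate of the reagent pen

## Task

Open the little guard gate of the clear reagent pen so that the bottle and tube inside can be got at: raise the latch bar by its red knob, just high enough that its end can leave the catch through the slot between lip and hood, and swing the gate out until it stands at least square to the pen's front. The catch sits at a different height each time, so feel your way and never force the bar against it. Then let the bar back down on its rest, let go, and leave the pen's contents and everything else on the bench where they are.

Things in the scene. Friction and masses are not known exactly. Their poses are not given: they have to be found in the camera images.
- pen: Clear-walled guard pen, fixed, base 215 x 216 mm, 127 mm high. Origin: foot of the gate's vertical hinge axis at bench level. z up, -x out of the front through the gate, +y along the shut gate from hinge to catch. Base plate 8 mm thick, x -45 to 170, y -22 to 194 mm. The roof covers only the rear (x over 66 mm, top z 127 mm); above and just behind the gate it is open.
- gate_hinge (a point): Point on the gate's vertical hinge axis, 90 mm above the bench.
- gate (a joint): Angle of the grey-framed clear gate, rad: 0 shut, grows as its free end swings out of the front (counterclockwise from above), stop at 1.8; 1.57 is square to the front. 10 mm thick, reaches 136 mm from the hinge along pen +y, top edge 96 mm above the bench. Stays where left (friction 0.03 N m, 0.35 kg).
- latch (a joint): Angle of the steel latch bar about its pivot, rad: 0 level on its rest, grows as its free end is raised (stop at 0.4). Falls back by its own weight (about 150 g) when let go. Its end has to be raised by 6 to 27 mm (0.04 to 0.2 rad); the right height within this differs each time, see catch_post.
- latch_pivot (a point): Pivot of the latch bar on the gate's outer face: 18 mm in front of the gate's middle plane, 12 mm from the hinge axis along the gate, 90 mm above the bench. The bar (8 mm thick, 10 mm high) turns about the gate's normal.
- knob_centre (a point): Point to grasp on the red upright knob of the latch bar: a cylinder 14 mm across; its top 19 mm above this point, the bar's top 35 mm and the gate's top edge 34 mm below. At rest 130 mm above the bench, 88 mm along the gate from the bar's pivot (100 mm from the hinge axis), 40 mm higher than the pivot. Pinch it from above, one finger in front of the gate and one behind.
- nose (a point): Centre of the round free end of the bar (10 mm across, 8 mm thick), 140 mm from the bar's pivot; at rest 90 mm above the bench. Raised too little, it is pulled against the catch's lip; raised too far, it meets the catch's hood, which can be felt; then lower it by 3 to 8 mm. Both are rigid: keep the contact below 12 N (about 19 N at the knob).
- catch_post: Fixed post past the gate's free end; origin: its foot, 175 mm along pen +y. Its steel catch: a lip 3 mm in front of the bar's end, a hood over it. The 10 mm high end leaves forwards through the 15 mm slot between the lip's top and the hood's turned-down front edge; the hood's underside is 3 mm above that edge. The catch is clamped at a height not measured: lip top 91 to 107 mm above the bench.
- red_bottle: White bottle with a red cap, 50 mm wide, 100 mm tall, standing inside the pen; not to be touched. Origin at the middle of its underside.
- purple_tube: Clear tube with a purple cap, 35 mm wide, 104 mm tall, standing inside the pen; not to be touched. Origin at the middle of its underside.
- black_marker: Black marker 135 mm long lying on the right of the bench near its front edge; not to be touched. Origin at the middle of its underside.
- screwdriver_red: Red-handled screwdriver 178 mm long lying on the bench; not to be touched. Origin at the middle of its underside.
- pink_dish: Petri dish, 64 mm wide, 14 mm high, on the right of the bench; not to be touched. Origin at the middle of its underside.
- glass_beaker: Glass beaker, 54 mm wide, 70 mm tall, on the right of the bench; not to be touched. Origin at the middle of its underside.

How it is judged:
On the way, in this order (a step that is already met when the one before it is completed fails the run):
1. the latch bar is raised while the gate is still shut (value of joint latch above 0.03 rad and value of joint gate below 0.06 rad), for 0.1 s.
2. the gate is swung out, its latch bar free of the catch (value of joint gate above 0.4 rad), for 0.1 s.
At the end, for the whole second after the job is handed in: The gate stands open at 1.4 rad or more (square to the pen's front is 1.57; 10 degrees short is allowed) and at rest, the latch bar is back down on its rest (within 0.03 rad), the bottle and tube in the pen are upright, and nothing is touched (value of joint gate above 1.4 rad and value of joint latch below 0.03 rad and velocity of joint gate between -0.05 and 0.05 rad/s and angle between each of red_bottle, purple_tube's own z axis and vertical below 0.15 rad).
It fails at once if the latch bar is forced against the catch with more than 12 N (contact force between latch and catch_post above 12 N).
It fails at once if the bottle or the tube inside the pen is shifted by more than 20 mm (distance of any of red_bottle, purple_tube from where it was at the start of the episode above 0.02 m).
It fails at once if the marker, screwdriver, petri dish or beaker on the bench is shifted by more than 20 mm (distance of any of black_marker, screwdriver_red, pink_dish, glass_beaker from where it was at the start of the episode above 0.02 m).
It also fails if it takes over 58 s, if anything falls off the work surface, if the arm or the gripper's body presses on something with over 40 N, if the wrist force passes 120 N, or if a joint passes its speed limit or range.

## Robot

A 7-joint arm with a two-finger parallel gripper is mounted at the origin on a cart in front of the work surface, level with it; the furniture and walls round the work are solid. World frame = base frame: x ahead of the robot, y to its left, z up, the work surface at z = 0. Lengths are in m, angles in rad, forces in N, time in s.
With the tool pointing down it reaches from about 0.425 to 0.925 m from the base axis. Payload 6.8 kg.
Tool frame: the origin (TCP) lies at the very end of the fingers, on their centre line; the grasp point (between the pads) lies 19 mm behind it; y points along the fingers, x is the direction in which the jaws open and shut, and the axes are right-handed (so a half turn about y gives the same grasp; the last joint's range is limited). The gripper opens to 85 mm and grips with 20 to 120 N. Pads are 22 mm wide; open, the fingers measure 114 mm over their backs; the gripper's body (76 mm by 85 mm) begins 54 mm behind the grasp point. The pads swing forward as they close: fully open they stand 13 mm farther back than shut.
Start: joints at [1.117, 0.477, 0.022, 1.555, -0.011, 1.109, -0.083], TCP at [0.229, -0.635, 0.231] pointing down, gripper open.
Joint ranges: [-2.96, 2.96], [-0.34, 2.1], [-1.41, 1.46], [0.24, 2.44], [-1.37, 4.51], [0.17, 1.92], [-2.96, 2.96]. Speed limits (rad/s): [2.39, 2.39, 3.14, 3.14, 3.14, 3.14, 3.14].

## Interface

Orientations are given as a rotation vector (axis times angle).
In Python, from bench import r, imaging gives the robot as it stands.
- The arm moves only by the shell command python3 -m jog 'ROWS' [FORCE]. ROWS is text: rows parted by semicolons, each of 7 numbers parted by spaces: the turn, a rotation vector about the tool's x, y, z in degrees, then the shift along the tool's x, y, z in mm, then the opening, from 0 (shut) to 1 (fully open). A call has exactly 5 rows; each row shifts and turns the commanded pose from where the row before left it, along the tool's axes as they then stand; what a row does not reach is not made up. A row lasts 1/12 s, in which the tool goes at most 41.7 mm and 7.16 degrees, less where a joint would pass 70% of its speed; a pose out of reach is approached as far as the arm can. A call with a gripper value outside its range is refused whole. The fingers move at their own pace and stop on an object; FORCE is the grip in N (left out, the last holds). Time passes only in rows, so rows that do not move let the fingers close, or fill a call up. It gives the time, the measured TCP pose, the force and the opening at its end, in the units of the state.
- r.get_obs(): the state, without advancing time (a new reading comes with each control period).
- imaging.grab_frame(name): name is "scene" or "top" or "wrist"; returns a dict with "color" (420x560x3 uint8, red, green, blue), "z_map" (420x560 float32, m along the optical axis (not along the pixel's ray), 0 where there is no reading), "fx", "fy", "cx", "cy" (pixels), "k1" (the pictures are not rectified: a ray, as slopes to the right and down, at radius r is drawn at 1 + k1 r^2 times it, then the intrinsics apply), "world_to_cam" (4x4, takes a point from world to camera coordinates); the wrist camera has in their place "hand_eye" (4x4, takes a point from camera to tool coordinates, whose origin is the TCP and whose axes are the tool frame's). Camera axes: x right, y up, looking along -z (the intrinsics and any distortion apply to the point x, -y, -z); pixel columns grow to the right and rows downward; lengths in m; the calibration is good to about 2 mm. A picture is of the moment at which its call begins: read the wrist's pose just before it.
- r.hand_in(): hands the job in, once; it reports no verdict.
The state is a dict: "clock": time; "joints": joint angles; "qvel": joint speeds; "tau": joint torques, N m; "tcp_pos": TCP position; "orientation": TCP orientation; "contact_force": force on the tool from outside, world axes, zero at the start; "moment": the same for the moment, N m; "grip_width": finger opening in m.
Only numpy, scipy, OpenCV 4.12 (cv2) and the standard library are available. Lean on these libraries where they do the work, as an engineer would, in place of code of your own. Each camera call takes 0.05 s, during which the arm holds its last target.

## Working session

There is one attempt and no reset: what is moved stays moved. The work goes in short steps, Python scripts to look and compute and a shell command to move; the robot and the scene stay as the last step left them, time stands still between calls to the robot, and variables do not carry over. Pictures are saved under pics/ and viewed, and the job is handed in when it is done.

```bash
ls; mkdir -p pics; python3 - <<'E'
from bench import r, imaging
import cv2,numpy as np
print(r.get_obs())
for n in ["scene","top","wrist"]:
    f=imaging.grab_frame(n)
    cv2.imwrite(f"pics/{n}0.png",f["color"][:,:,::-1])
    print(n,{k:v for k,v in f.items() if k not in("color","z_map")})
    np.savez(f"pics/{n}0.npz",**f)
E
```

```text
pics
{'clock': 0.0, 'joints': array([ 1.11689431,  0.47779204,  0.02235002,  1.55646932, -0.01149176,
        1.10927672, -0.083068  ]), 'qvel': array([-6.91697841e-05,  1.90420294e-03, -4.87103006e-04,  4.72522974e-05,
        8.26968117e-04,  6.28215530e-04, -1.17412134e-04]), 'tau': array([-4.41668290e-04, -5.96456659e+01,  1.60784461e+00, -2.81203544e+01,
        1.24589272e-02,  9.37049626e-03,  2.38308394e-05]), 'tcp_pos': array([ 0.22856818, -0.63449198,  0.23032377]), 'orientation': array([-1.35225341,  0.95193217, -0.94934197]), 'contact_force': array([-0.22770744,  0.52708563, -0.63837487]), 'moment': array([-0.08476847, -0.03154848, -0.04560903]), 'grip_width': 0.08558075010403951}
scene {'fx': 520.8946110874253, 'fy': 520.8946110874253, 'cx': 268.86816400293253, 'cy': 217.0815609517395, 'k1': -0.19601890873747319, 'world_to_cam': array([[-0.6225226 , -0.78249873, -0.01270225,  0.38676876],
       [ 0.540328  , -0.44149007,  0.71633244, -0.33234181],
       [-0.56613715,  0.43906975,  0.69764352, -1.3784233 ],
       [ 0.        ,  0.        ,  0.        ,  1.        ]])}

[... 189 characters left out ...]
1234125,  0.08699096],
       [ 0.99543841,  0.00715979,  0.09513736, -0.51924803],
       [-0.09521676,  0.01171295,  0.99538765, -1.2587576 ],
       [ 0.        ,  0.        ,  0.        ,  1.        ]])}
wrist {'fx': 296.70870659531045, 'fy': 296.70870659531045, 'cx': 283.6582230605163, 'cy': 209.37391103888237, 'k1': -0.015719761797386596, 'hand_eye': array([[ 9.99999911e-01, -4.18506725e-04, -5.71277539e-05,
        -5.49540542e-04],
       [ 7.92165052e-05,  3.18670913e-01, -9.47865414e-01,
        -1.41984727e-01],
       [ 4.14893003e-04,  9.47865325e-01,  3.18670918e-01,
         8.18600079e-02],
       [ 0.00000000e+00,  0.00000000e+00,  0.00000000e+00,
         1.00000000e+00]])}
```

View pics/scene0.png

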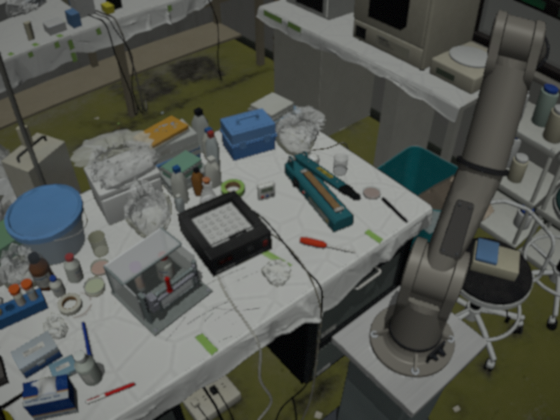

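View pics/top0.png

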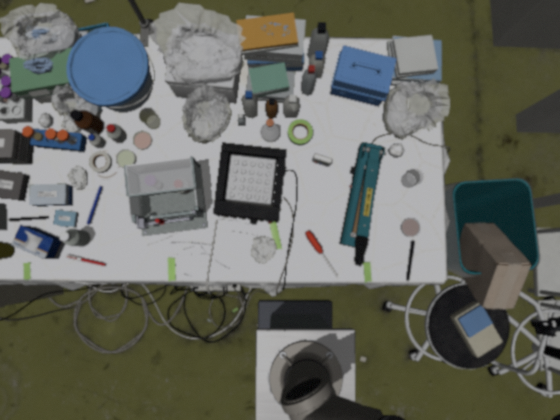

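View pics/wrist0.png

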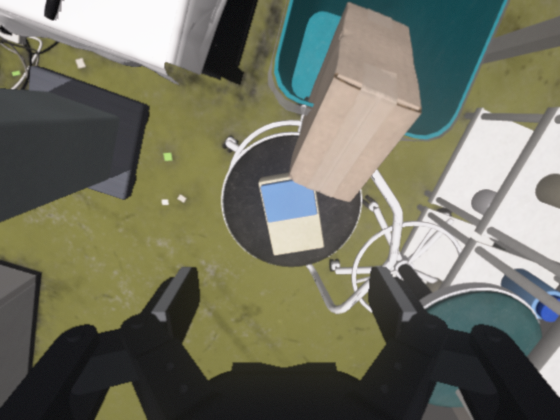

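The pen is near scene (155,280) and top (167,195), with the red knob near scene (169,285) and top (157,222). I'll zoom in and triangulate.

```bash
cat > h.py <<'E'
import numpy as np, cv2
from scipy.spatial.transform import Rotation as R
def ray(f,u,v):
    """world-camera ray: origin, dir (scaled so unit depth)"""
    x=(u-f["cx"])/f["fx"]; y=(v-f["cy"])/f["fy"]
    s=cv2.undistortPoints(np.array([[[x,y]]],float),np.eye(3),np.array([float(f["k1"]),0,0,0,0]))[0,0]
    d=np.array([s[0],-s[1],-1.0])
    return d
def wray(f,u,v,pose=None):
    d=ray(f,u,v)
    if "world_to_cam" in f: M=np.linalg.inv(f["world_to_cam"])
    else:
        T=np.eye(4);T[:3,:3]=R.from_rotvec(pose[1]).as_matrix();T[:3,3]=pose[0]; M=T@f["hand_eye"]
    return M[:3,3],M[:3,:3]@d
def onz(f,u,v,z,pose=None):
    o,d=wray(f,u,v,pose); return o+d*(z-o[2])/d[2]
def tri(rays):
    A=np.zeros((3,3));b=np.zeros(3)
    for o,d in rays:
        d=d/np.linalg.norm(d);P=np.eye(3)-np.outer(d,d);A+=P;b+=P@o
    p=np.linalg.solve(A,b)
    return p,[np.linalg.norm((np.eye(3)-np.outer(d,d)/(d@d))@(p-o))*1000 for o,d in rays]
def proj(f,p,pose=None):
    if "world_to_cam" in f: c=f["world_to_cam"]@np.append(p,1)
    else:
        T=np.eye(4);T[:3,:3]=R.from_rotvec(pose[1]).as_matrix();T[:3,3]=pose[0]; c=np.linalg.inv(T@f["hand_eye"])@np.append(p,1)
    x,y=c[0]/-c[2],-c[1]/-c[2];k=1+f["k1"]*(x*x+y*y)
    return f["cx"]+f["fx"]*k*x,f["cy"]+f["fy"]*k*y
E
python3 - <<'E'
from h import *
for n,(a,b,c,d) in {"scene":(90,215,225,340),"top":(105,140,225,245)}.items():
    f=dict(np.load(f"pics/{n}0.npz")); im=f["color"][b:d,a:c]
    s=560//(d-b) ; cv2.imwrite(f"pics/{n}0z.png",cv2.resize(im,None,fx=s,fy=s,interpolation=cv2.INTER_CUBIC)[:,:,::-1]); print(n,s)
    i=f["color"].astype(int); m=(i[...,0]>90)&(i[...,1]<60)&(i[...,2]<60)
    k,l,st,ce=cv2.connectedComponentsWithStats(m.astype(np.uint8))
    for j in range(1,k):
        if st[j,4]>3: print(st[j],ce[j])
E
```

```text
scene 4
[208 131   5   3  11] [210.09090909 131.81818182]
[301 238  25  10 136] [312.82352941 242.42647059]
[ 65 253   8   7  42] [ 68.52380952 255.9047619 ]
[165 276   4   5  14] [166.42857143 278.        ]
[ 24 282   8   8  17] [ 27.29411765 285.76470588]
[ 11 288   8   7  21] [ 14.52380952 291.61904762]
[106 383  28  13  79] [118.94936709 389.15189873]
top 5
[309  66   6   5  27] [311.40740741  68.18518519]
[108 125   7   7  35] [110.74285714 127.71428571]
[ 25 130   8   7  10] [ 29.2 133.9]
[ 54 133   3   4   7] [ 55.42857143 134.71428571]
[155 219   4   4  10] [157.  220.1]
[307 232  15  20 105] [313.8        241.34285714]
[ 83 259   6   2   6] [ 85.5        259.66666667]
[ 90 261   8   2   8] [ 93.5 261.5]
[ 99 263   4   1   4] [100.5 263. ]
```

View pics/scene0z.png

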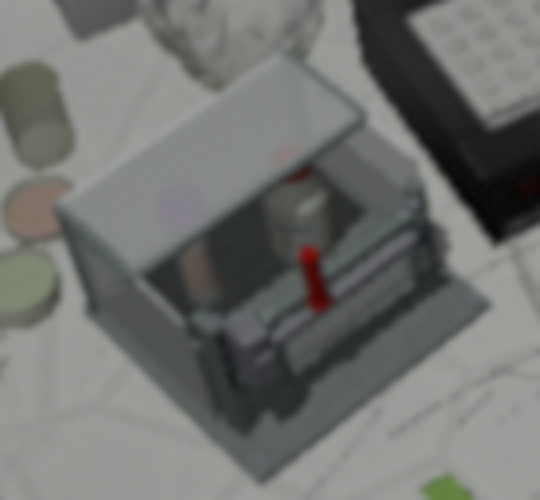

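View pics/top0z.png

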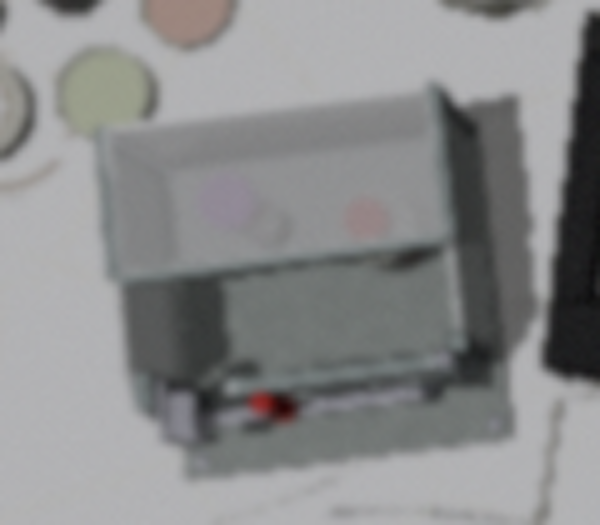

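```bash
python3 - <<'E'
from h import *
s=dict(np.load("pics/scene0.npz"));t=dict(np.load("pics/top0.npz"))
S=lambda u,v:(90+u/4-.375,215+v/4-.375); T=lambda u,v:(105+u/5-.4,140+v/5-.4)
for n,a,b in [("knobtop",S(308,250),T(258,403)),("knobbot",S(321,304),T(287,408)),("FL",S(262,481),T(186,479)),("FR",S(489,303),T(513,436)),
  ("roofFL",S(136,275),T(112,279)),("roofFR",S(362,118),T(454,243)),("roofBL",S(60,206),T(100,128)),("roofBR",S(285,54),T(433,86))]:
    p,e=tri([wray(s,*a),wray(t,*b)]); print(n,p.round(4),np.round(e,1), "sc@.008",onz(s,*a,.008).round(3) if n[0]=="F" else onz(s,*a,.127).round(3),"top",onz(t,*b,.008).round(3)if n[0]=="F" else onz(t,*b,.127).round(3))
FL=(onz(s,*S(262,481),.008)+onz(t,*T(186,479),.008))/2;FR=(onz(s,*S(489,303),.008)+onz(t,*T(513,436),.008))/2
y=(FL-FR);print(np.linalg.norm(y));y/=np.linalg.norm(y);x=np.array([y[1],-y[0],0]);yaw=np.arctan2(x[1],x[0]);print("yaw",np.degrees(yaw))
O=(FL+FR)/2-y*.086+x*.045;O[2]=0
P=lambda a,b,c:O+x*a+y*b+np.array([0,0,c])
print("O",O,"knob",P(-.018,.1,.13),"rfl",P(.066,.194,.127),"rBR",P(.17,-.022,.127))
for n,f,g in(("s",s,lambda q:((q[0]-90+.375)*4,(q[1]-215+.375)*4)),("t",t,lambda q:((q[0]-105+.4)*5,(q[1]-140+.4)*5))):
  for q in [(-.018,.1,.149),(-.018,.1,.095),(.066,.18,.127),(.17,-.01,.127)]: print(n,q,np.round(g(proj(f,P(*q)))))
E
```

```text
knobtop [0.4889 0.4473 0.151 ] [1. 1.] sc@.008 [0.507 0.439 0.127] top [0.491 0.455 0.127]
knobbot [0.4906 0.447  0.0913] [1.2 1.2] sc@.008 [0.462 0.456 0.127] top [0.489 0.438 0.127]
FL [0.4498 0.5355 0.006 ] [1.8 1.8] sc@.008 [0.447 0.535 0.008] top [0.451 0.536 0.008]
FR [0.481  0.3236 0.0027] [0. 0.] sc@.008 [0.477 0.326 0.008] top [0.481 0.323 0.008]
roofFL [0.5641 0.5443 0.1264] [2.3 2.3] sc@.008 [0.562 0.543 0.127] top [0.565 0.546 0.127]
roofFR [0.5907 0.3434 0.1218] [2. 2.] sc@.008 [0.588 0.347 0.127] top [0.589 0.341 0.127]
roofBL [0.6573 0.5577 0.1216] [2.2 2.2] sc@.008 [0.65  0.557 0.127] top [0.658 0.558 0.127]
roofBR [0.6851 0.3564 0.1217] [1.2 1.2] sc@.008 [0.679 0.358 0.127] top [0.685 0.356 0.127]
0.213523191144377
yaw 8.074573977447688
O [0.52059911 0.350961   0.        ] knob [0.48873137 0.44744129 0.13      ] rfl [0.55869519 0.55230818 0.127     ] rBR [0.69200391 0.35305762 0.127     ]
s (-0.018, 0.1, 0.149) [307. 252.]
s (-0.018, 0.1, 0.095) [319. 302.]
s (0.066, 0.18, 0.127) [142. 273.]
s (0.17, -0.01, 0.127) [269.  50.]
t (-0.018, 0.1, 0.149) [260. 405.]
t (-0.018, 0.1, 0.095) [286. 412.]
t (0.066, 0.18, 0.127) [124. 287.]
t (0.17, -0.01, 0.127) [419.  77.]
```

```bash
python3 - <<'E'
from h import *
from bench import r
o=r.get_obs(); M=R.from_rotvec(o["orientation"]).as_matrix(); print(M.round(3))
E
```

```text
[[ 0.339 -0.001  0.941]
 [-0.941  0.001  0.339]
 [-0.001 -1.    -0.   ]]
```

```bash
python3 -m jog '0 -3.2 0 0 -8 38 1;0 -3.2 0 0 -8 38 1;0 -3.2 0 0 -8 38 1;0 -3.2 0 0 -8 38 1;0 -3.2 0 0 -8 38 1'; cat > st.py <<'E'
from h import *
from bench import r
o=r.get_obs(); M=R.from_rotvec(o["orientation"]).as_matrix(); p=o["tcp_pos"]
print("t",round(o["clock"],2),"p",p.round(4),"rad",np.hypot(p[0],p[1]).round(4),"head",np.degrees(np.arctan2(p[1],p[0])).round(1),"toolx head",np.degrees(np.arctan2(M[1,0],M[0,0])).round(2),"xz",M[2].round(3),"F",o["contact_force"].round(2),"w",o["grip_width"].round(4),"q",o["joints"].round(2))
E
python3 st.py
```

```text
clock: 0.57
tcp_pos: [0.4001, -0.5504, 0.2713]
orientation: [-1.442, 0.736, -0.735]
contact_force: [0.7, -0.3, 0.0]
grip_width: 0.0854Traceback (most recent call last):
  File "st.py", line 4, in <module>
    print("t",round(o["clock"],2),"p",p.round(4),"rad",np.hypot(p[0],p[1]).round(4),"head",np.degrees(np.arctan2(p[1],p[0])).round(1),"toolx head",np.degrees(np.arctan2(M[1,0],M[0,0])).round(2),"xz",M[2].round(3),"F",o["contact_force"].round(2),"w",o["grip_width"].round(4),"q",o["joints"].round(2))
                                                                                                                                                                                                                                                         ^^^^^^^^^^^^^^^^^^^^^
AttributeError: 'float' object has no attribute 'round'
```

```bash
sed -i 's/o\["grip_width"\].round(4)/round(float(o["grip_width"]),4)/' st.py
python3 -m jog '0 -3.2 0 -1.3 -5 38 1;0 -3.2 0 -1.3 -5 38 1;0 -3.2 0 -1.3 -5 38 1;0 -3.2 0 -1.3 -5 38 1;0 -3.2 0 -1.3 -5 38 1' >/dev/null
python3 -m jog '0 -3.2 0 -1.3 0 38 1;0 -3.2 0 -1.3 0 38 1;0 -3.2 0 -1.3 0 38 1;0 -3.2 0 -1.3 0 38 1;0 -3.2 0 -1.3 0 38 1'
python3 st.py
```

```text
clock: 1.4
tcp_pos: [0.6296, -0.2533, 0.2959]
orientation: [-1.55, 0.302, -0.301]
contact_force: [0.0, -1.0, 0.1]
grip_width: 0.0857
t 1.4 p [ 0.6296 -0.2533  0.2959] rad 0.6786 head -21.9 toolx head -22.04 xz [-0. -1. -0.] F [ 0.04 -1.02  0.1 ] w 0.0857 q [ 0.49  0.45 -0.29  1.45  0.13  1.25 -0.2 ]
```

```bash
python3 -m jog '0 -3.2 0 -1.3 0 38 1;0 -3.2 0 -1.3 0 38 1;0 -3.2 0 -1.3 0 38 1;0 -3.2 0 -1.3 0 38 1;0 -3.2 0 -1.3 0 38 1' >/dev/null
python3 -m jog '0 -3.2 0 -1.3 0 38 1;0 -3.2 0 -1.3 0 38 1;0 -3.2 0 -1.3 0 38 1;0 -3.2 0 -1.3 0 38 1;0 -3.2 0 -1.3 0 38 1'
python3 st.py
```

```text
clock: 2.23
tcp_pos: [0.6668, 0.1201, 0.2959]
orientation: [-1.567, -0.136, 0.137]
contact_force: [0.3, 0.3, -0.3]
grip_width: 0.0856
t 2.23 p [0.6668 0.1201 0.2959] rad 0.6775 head 10.2 toolx head 9.96 xz [-0. -1. -0.] F [ 0.32  0.26 -0.31] w 0.0856 q [ 0.06  0.48 -0.49  1.44  0.23  1.28 -0.27]
```

```bash
python3 -m jog '0 0.19 0 -12.5 0 35 1;0 0.19 0 -12.5 0 35 1;0 0.19 0 -12.5 0 35 1;0 0.19 0 -12.5 0 35 1;0 0.19 0 -12.5 0 35 1' >/dev/null
python3 -m jog '0 0.19 0 -12.5 3 35 1;0 0.19 0 -12.5 3 35 1;0 0.19 0 -12.5 3 35 1;0 0.19 0 -12.5 3 35 1;0 0.19 0 -12.5 3 35 1'
python3 st.py
cat > cap.py <<'E'
import sys
from h import *
from bench import r, imaging
n,cam=sys.argv[1:3]
o=r.get_obs(); f=imaging.grab_frame(cam)
np.savez(f"pics/{n}.npz",p=o["tcp_pos"],rv=o["orientation"],**f); cv2.imwrite(f"pics/{n}.png",f["color"][:,:,::-1])
E
python3 cap.py w1 wrist
```

```text
clock: 3.07
tcp_pos: [0.4881, 0.4458, 0.2809]
orientation: [-1.569, -0.108, 0.108]
contact_force: [-0.0, 0.0, 0.3]
grip_width: 0.0854
t 3.07 p [0.4881 0.4458 0.2809] rad 0.661 head 42.4 toolx head 7.88 xz [-0.    -1.    -0.001] F [-0.01  0.03  0.33] w 0.0854 q [-0.43  0.48 -0.58  1.5   0.27  1.24 -0.91]
```

View pics/w1.png

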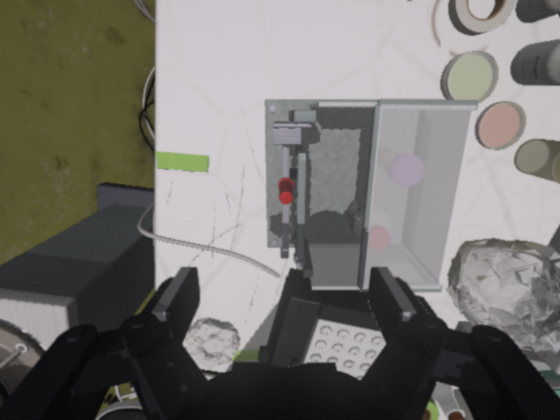

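The view is aligned with the pen. The knob top is at (286,184), its base at (287,200), the catch hood near (288,133), and the plate corners at (267,101) and (267,247).

```bash
python3 - <<'E'
from h import *
f=dict(np.load("pics/w1.npz"));pose=(f["p"],f["rv"])
i=f["color"].astype(int); m=(i[...,0]>90)&(i[...,1]<60)&(i[...,2]<60); m[:150]=0;m[215:]=0;m[:,:260]=0;m[:,310:]=0
v,u=np.nonzero(m);print("knob px",u.min(),u.max(),v.min(),v.max())
print("knobtop",onz(f,286,184.5,.149,pose).round(4),"side centre",[(c,onz(f,u[v==c].mean(),c,.149,pose).round(4)) for c in (182,185)])
a=onz(f,266.5,101,.008,pose);b=onz(f,267,248,.008,pose);print("FL,FR",a.round(4),b.round(4),np.linalg.norm(a-b),np.degrees(np.arctan2(-(a-b)[0],(a-b)[1])))
# depth profile of the catch
d=f["z_map"]
def pt(u,v):
    o,dd=wray(f,u,v,pose);return o+dd*d[v,u]
yaw=np.radians(8.07);O=np.array([.5206,.351,0]);Rz=np.array([[np.cos(yaw),np.sin(yaw),0],[-np.sin(yaw),np.cos(yaw),0],[0,0,1]])
for v in range(112,150,3): print(v,[tuple((Rz@(pt(u,v)-O)*1000).round().astype(int)) for u in range(274,304,4)])
c=f["color"][90:215,250:330];cv2.imwrite("pics/w1z.png",cv2.resize(c,None,fx=4.6,fy=4.6,interpolation=cv2.INTER_CUBIC)[:,:,::-1])
E
```

```text
knob px 280 293 179 202
knobtop [0.4879 0.4612 0.149 ] side centre [(182, array([0.488 , 0.4636, 0.149 ])), (185, array([0.4908, 0.4611, 0.149 ]))]
FL,FR [0.4526 0.5352 0.008 ] [0.4788 0.3234 0.008 ] 0.21343766952760657 7.065654496305509
112 [(np.int64(-32), np.int64(178), np.int64(8)), (np.int64(-26), np.int64(178), np.int64(7)), (np.int64(-21), np.int64(178), np.int64(8)), (np.int64(-16), np.int64(178), np.int64(9)), (np.int64(-13), np.int64(179), np.int64(110)), (np.int64(-9), np.int64(179), np.int64(129)), (np.int64(-5), np.int64(179), np.int64(130)), (np.int64(-2), np.int64(179), np.int64(129))]
115 [(np.int64(-32), np.int64(174), np.int64(7)), (np.int64(-26), np.int64(174), np.int64(8)), (np.int64(-21), np.int64(174), np.int64(7)), (np.int64(-16), np.int64(174), np.int64(8)), (np.int64(-13), np.int64(176), np.int64(111)), (np.int64(-9), np.int64(176), np.int64(129)), (np.int64(-5), np.int64(176), np.int64(129)), (np.int64(-2), np.int64(176), np.int64(130))]
118 [(np.int64(-32), np.int64(170), np.int64(8)), (np.int64(-27), np.int64(170), np.int64(7)), (np.int64(-21), np.int64(17
[... 3278 characters left out ...]
64(135), np.int64(7)), (np.int64(-27), np.int64(135), np.int64(7)), (np.int64(-21), np.int64(144), np.int64(95)), (np.int64(-16), np.int64(144), np.int64(94)), (np.int64(-10), np.int64(135), np.int64(8)), (np.int64(-5), np.int64(135), np.int64(8)), (np.int64(0), np.int64(136), np.int64(20)), (np.int64(6), np.int64(135), np.int64(9))]
148 [(np.int64(-32), np.int64(131), np.int64(7)), (np.int64(-27), np.int64(131), np.int64(8)), (np.int64(-21), np.int64(141), np.int64(93)), (np.int64(-16), np.int64(141), np.int64(93)), (np.int64(-10), np.int64(131), np.int64(7)), (np.int64(-5), np.int64(131), np.int64(8)), (np.int64(-1), np.int64(136), np.int64(51)), (np.int64(3), np.int64(136), np.int64(54))]
```

View pics/w1z.png

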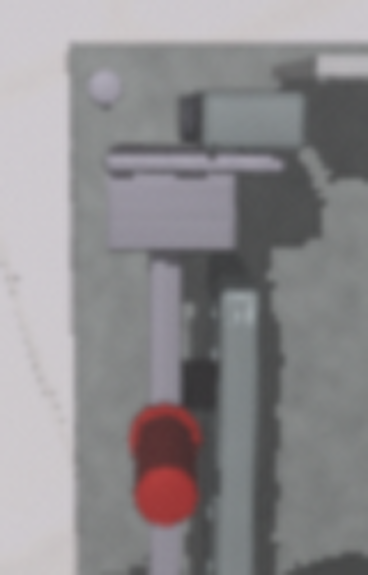

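```bash
python3 - <<'E'
from h import *
f=dict(np.load("pics/w1.npz"));pose=(f["p"],f["rv"])
print("knobtop",onz(f,285.9-.5,197.6-.5,.149,pose).round(4))
print("bar near catch",onz(f,250+166/4.6-.5,90+280/4.6-.5,.095,pose).round(4),"bar near knob bottom", onz(f,250+165/4.6-.5,90+545/4.6-.5,.095,pose).round(4))
print("gate top", onz(f,250+240/4.6-.5,90+300/4.6-.5,.096,pose).round(4),onz(f,250+237/4.6-.5,90+540/4.6-.5,.096,pose).round(4))
E
```

```text
knobtop [0.4891 0.4488 0.149 ]
bar near catch [0.4844 0.486  0.095 ] bar near knob bottom [0.4934 0.4202 0.095 ]
gate top [0.5025 0.4838 0.096 ] [0.5111 0.4244 0.096 ]
```

```bash
python3 -m jog '0 0 0 1 34 2 1;0 0 0 0 34 0 1;0 0 0 0 34 0 1;0 0 0 0 34 0 1;0 0 0 0 30 0 1'
python3 -m jog '0 0 0 0 4 0 1;0 0 0 0 0 0 0;0 0 0 0 0 0 0;0 0 0 0 0 0 0;0 0 0 0 0 0 0' 40
python3 st.py; python3 cap.py w2 wrist
```

```text
clock: 3.53
tcp_pos: [0.4895, 0.4458, 0.1128]
orientation: [-1.569, -0.108, 0.109]
contact_force: [-0.6, -0.3, -1.0]
grip_width: 0.0853
clock: 3.95
tcp_pos: [0.4908, 0.448, 0.1138]
orientation: [-1.566, -0.111, 0.106]
contact_force: [1.3, -0.1, -0.1]
grip_width: 0.0388
t 3.95 p [0.4908 0.448  0.1138] rad 0.6645 head 42.4 toolx head 7.9 xz [ 0.003 -1.     0.002] F [ 1.27 -0.07 -0.13] w 0.0388 q [-0.47  0.63 -0.53  1.65  0.37  0.95 -0.99]
```

View pics/w2.png

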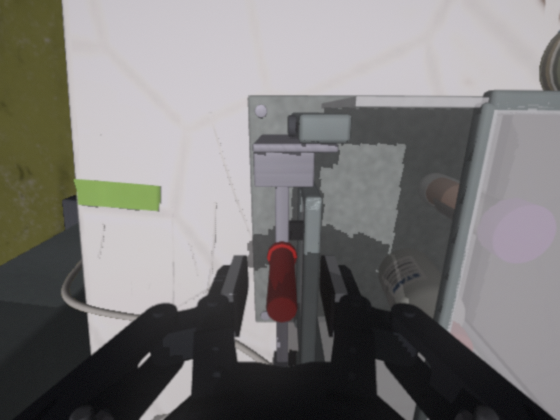

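```bash

python3 -m jog '0 0 0 0 0 0 0;0 0 0 0 0 0 0;0 0 0 0 0 0 0;0 0 0 0 0 0 0;0 0 0 0 0 0 0' 40
python3 st.py; python3 -m jog '0 0 0 0 0 0 0;0 0 0 0 0 0 0;0 0 0 0 0 0 0;0 0 0 0 0 0 0;0 0 0 0 0 0 0' ; python3 st.py
```

```text
clock: 4.42
tcp_pos: [0.4899, 0.4473, 0.1127]
orientation: [-1.567, -0.109, 0.108]
contact_force: [-0.9, -2.0, 5.9]
grip_width: 0.0129
t 4.42 p [0.4899 0.4473 0.1127] rad 0.6634 head 42.4 toolx head 7.91 xz [ 0.001 -1.     0.001] F [-0.9  -1.96  5.89] w 0.0129 q [-0.47  0.64 -0.53  1.66  0.37  0.95 -0.99]
clock: 4.83
tcp_pos: [0.4898, 0.4473, 0.1127]
orientation: [-1.567, -0.109, 0.108]
contact_force: [-2.0, -1.8, 5.6]
grip_width: 0.0128
t 4.83 p [0.4898 0.4473 0.1127] rad 0.6634 head 42.4 toolx head 7.91 xz [ 0.001 -1.     0.001] F [-1.99 -1.85  5.61] w 0.0128 q [-0.47  0.64 -0.53  1.66  0.37  0.95 -0.99]
```

```bash

python3 -m jog '0.8 0 0 0 -1.23 -0.32 0;0.8 0 0 0 -1.23 -0.32 0;0.8 0 0 0 -1.23 -0.32 0;0.8 0 0 0 -1.23 -0.32 0;0.8 0 0 0 -1.23 -0.32 0'>/dev/null
python3 st.py
python3 -m jog '0 0 0 0 0 0 0;0 0 0 0 0 0 0;0 0 0 0 0 0 0;0 0 0 0 0 0 0;0 0 0 0 0 0 0'>/dev/null ; python3 st.py
```

```text
t 5.25 p [0.49   0.4459 0.1181] rad 0.6625 head 42.3 toolx head 7.93 xz [ 0.001 -0.997  0.073] F [-0.88  3.68  3.6 ] w 0.013 q [-0.41  0.62 -0.56  1.69  0.34  0.89 -0.94]
t 5.67 p [0.49   0.446  0.1178] rad 0.6626 head 42.3 toolx head 7.95 xz [ 0.001 -0.997  0.071] F [-1.77  4.62  5.15] w 0.0132 q [-0.41  0.62 -0.56  1.69  0.34  0.89 -0.94]
```

```bash
python3 cap.py w3 wrist; python3 cap.py s3 scene; python3 - <<'E'
from h import *
a=cv2.imread("pics/w3.png")[80:360,200:400];b=cv2.imread("pics/s3.png")[215:345,100:220]
cv2.imwrite("pics/w3z.png",cv2.resize(a,None,fx=2,fy=2,interpolation=2));cv2.imwrite("pics/s3z.png",cv2.resize(b,None,fx=4,fy=4,interpolation=2))
E
```

```text
(no output)
```

View pics/w3z.png

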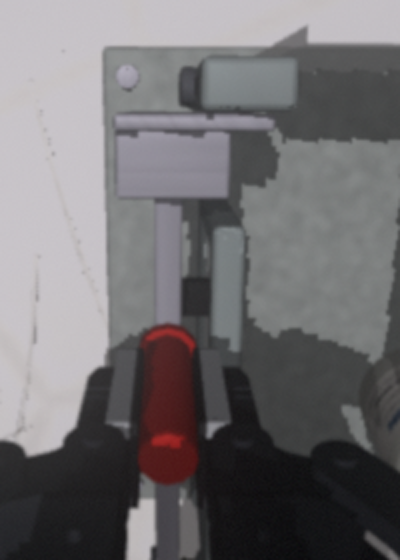

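View pics/s3z.png

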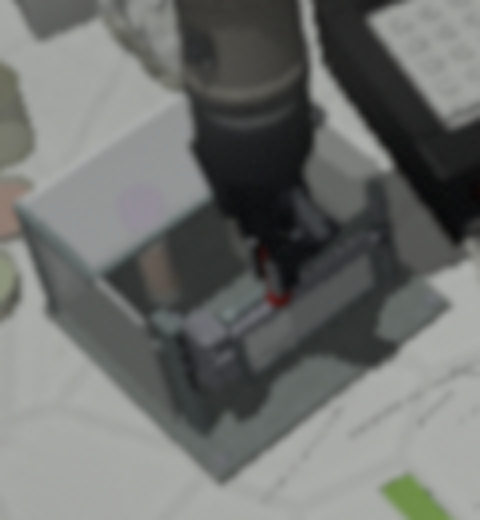

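```bash
cat > bar.py <<'E'
import sys
from h import *
f=dict(np.load(sys.argv[1]));pose=(f["p"],f["rv"]);d=f["z_map"]
yaw=np.radians(7.9);O=np.array([.5206,.351,0]);Rz=np.array([[np.cos(yaw),np.sin(yaw),0],[-np.sin(yaw),np.cos(yaw),0],[0,0,1]])
P=[]
for v in range(140,260):
  for u in range(265,330):
    if d[v,u]>0:
      o,dd=wray(f,u,v,pose);P.append(Rz@(o+dd*d[v,u]-O)*1000)
P=np.array(P)
b=P[(abs(P[:,0]+18)<3)&(P[:,1]>112)&(P[:,1]<143)&(P[:,2]>85)&(P[:,2]<118)]
g=P[(abs(P[:,0])<3)&(P[:,1]>112)&(P[:,1]<133)&(P[:,2]>88)&(P[:,2]<103)]
h=P[(P[:,0]>-27)&(P[:,0]<-9)&(P[:,1]>150)&(P[:,1]<162)&(P[:,2]>110)]
s=np.polyfit(b[:,1],b[:,2],1)
print("bar",len(b),"slope",s[0],"z@pivot12",np.polyval(s,12),"z@125",np.polyval(s,125),"gate top",np.median(g[:,2]) if len(g) else None,"hood top",np.median(h[:,2]),len(h))
E
for k in w1 w2 w3; do python3 bar.py pics/$k.npz; done
```

```text
bar 138 slope -0.003825847255718504 z@pivot12 94.87169935604986 z@125 94.43937861615368 gate top 95.40668796078577 hood top 120.88051035160211 54
bar 497 slope -0.00046147844782295377 z@pivot12 94.37334761432643 z@125 94.32120054972243 gate top 95.30004583724131 hood top 120.7902790256773 901
bar 550 slope 0.05714119213312941 z@pivot12 94.40417524010215 z@125 100.86112995114577 gate top 95.43781104813789 hood top 120.84030491187578 914
```

```bash
cat >> st.py <<'E'
yaw=np.radians(7.9);X=np.array([np.cos(yaw),np.sin(yaw),0]);Y=np.array([-np.sin(yaw),np.cos(yaw),0])
O=np.array([.5206,.351,0]);piv=O-.018*X+.012*Y+np.array([0,0,.09])
F=o["contact_force"];m=o["moment"]
print("M",m.round(3),"Tpiv about X (nm, +raises)",np.round(X@(m+np.cross(p-piv,F)),3),"pen F",np.round([X@F,Y@F,F[2]],2),"tilt",np.round(M[2,2],4),"rise",np.round(1000*(p[2]-.1127),2))
E
python3 st.py;python3 cap.py w4 wrist;python3 bar.py pics/w4.npz
```

```text
t 5.77 p [0.49   0.446  0.1177] rad 0.6626 head 42.3 toolx head 7.94 xz [ 0.001 -0.997  0.071] F [-1.33  5.21  5.12] w 0.0131 q [-0.41  0.62 -0.56  1.69  0.34  0.89 -0.94]
M [ 0.6    0.266 -0.008] Tpiv about X (nm, +raises) 0.925 pen F [-0.6   5.34  5.12] tilt 0.0708 rise 5.05
bar 536 slope 0.056097024766487695 z@pivot12 94.50229011662643 z@125 100.84125391523953 gate top 95.4060717156269 hood top 120.80590774436533 930
```

```bash
cat >> st.py <<'E'
for d in (.15,.19,.22): print(d,np.round(X@(m+np.cross(p-M[:,1]*d-piv,F)),3),end=' ')
print()
E
python3 -m jog '0.5 0 0 0 -0.77 0 0;0.5 0 0 0 -0.77 0 0;0.5 0 0 0 -0.77 0 0;0 0 0 0 0 0 0;0 0 0 0 0 0 0'>/dev/null
python3 st.py;python3 cap.py w5 wrist;python3 bar.py pics/w5.npz
```

```text
t 6.23 p [0.4901 0.4453 0.12  ] rad 0.6622 head 42.3 toolx head 7.91 xz [ 0.    -0.995  0.097] F [-0.93  3.88  4.91] w 0.013 q [-0.39  0.61 -0.57  1.7   0.32  0.87 -0.93]
M [ 0.499  0.325 -0.019] Tpiv about X (nm, +raises) 0.84 pen F [-0.38  3.97  4.91] tilt 0.0968 rise 7.32
0.15 0.176 0.19 -0.002 0.22 -0.134 
bar 539 slope 0.08247346752160886 z@pivot12 94.53576393706453 z@125 103.85526576700633 gate top 95.374673930164 hood top 120.81761349539313 898
```

```bash
sed -i 's/(.15,.19,.22)/(.19,.205,.22)/' st.py
python3 -m jog '0.5 0 0 0 -0.8 0 0;0.5 0 0 0 -0.8 0 0;0 0 0 0 0 0 0;0 0 0 0 0 0 0;0 0 0 0 0 0 0'>/dev/null
python3 st.py
python3 -m jog '0.5 0 0 0 -0.8 -0.2 0;0.5 0 0 0 -0.8 -0.2 0;0 0 0 0 0 0 0;0 0 0 0 0 0 0;0 0 0 0 0 0 0'>/dev/null
python3 st.py
python3 cap.py w6 wrist;python3 bar.py pics/w6.npz
```

```text
t 6.7 p [0.4902 0.4448 0.1215] rad 0.6619 head 42.2 toolx head 7.91 xz [ 0.    -0.993  0.114] F [-1.21  4.01  4.77] w 0.0131 q [-0.37  0.61 -0.58  1.7   0.31  0.86 -0.91]
M [0.397 0.228 0.008] Tpiv about X (nm, +raises) 0.7 pen F [-0.65  4.14  4.77] tilt 0.1139 rise 8.77
0.19 -0.184 0.205 -0.254 0.22 -0.324 
t 7.12 p [0.4903 0.4442 0.123 ] rad 0.6616 head 42.2 toolx head 7.9 xz [ 0.    -0.991  0.132] F [-1.39  3.86  4.73] w 0.0127 q [-0.36  0.61 -0.59  1.71  0.3   0.84 -0.9 ]
M [0.403 0.248 0.019] Tpiv about X (nm, +raises) 0.701 pen F [-0.84  4.02  4.73] tilt 0.1316 rise 10.32
0.19 -0.174 0.205 -0.243 0.22 -0.312 
bar 542 slope 0.11559088739220556 z@pivot12 94.80716357763887 z@125 107.86893385295811 gate top 95.3680453530276 hood top 120.77830249102279 849
```

```bash

python3 -m jog '0.5 0 0 0 -0.8 -0.2 0;0.5 0 0 0 -0.8 -0.2 0;0 0 0 0 0 0 0;0 0 0 0 0 0 0;0 0 0 0 0 0 0'>/dev/null
python3 st.py
python3 -m jog '0.5 0 0 0 -0.8 -0.2 0;0 0 0 0 0 0 0;0 0 0 0 0 0 0;0 0 0 0 0 0 0;0 0 0 0 0 0 0'>/dev/null
python3 st.py
python3 cap.py w7 wrist;python3 bar.py pics/w7.npz
```

```text
t 7.58 p [0.4903 0.4436 0.1246] rad 0.6612 head 42.1 toolx head 7.89 xz [ 0.    -0.989  0.149] F [-0.93  3.88  5.  ] w 0.0128 q [-0.34  0.6  -0.6   1.72  0.29  0.83 -0.89]
M [ 0.386  0.346 -0.043] Tpiv about X (nm, +raises) 0.712 pen F [-0.39  3.97  5.  ] tilt 0.1489 rise 11.87
0.19 -0.176 0.205 -0.246 0.22 -0.316 
t 8.0 p [0.4904 0.4433 0.1253] rad 0.661 head 42.1 toolx head 7.9 xz [ 0.    -0.988  0.158] F [-2.01  4.1   4.75] w 0.0131 q [-0.33  0.6  -0.61  1.72  0.28  0.82 -0.88]
M [ 0.409  0.315 -0.016] Tpiv about X (nm, +raises) 0.693 pen F [-1.43  4.34  4.75] tilt 0.1575 rise 12.57
0.19 -0.263 0.205 -0.338 0.22 -0.414 
bar 561 slope 0.15142342537708092 z@pivot12 93.77860461221634 z@125 110.88945167982648 gate top 95.39440312694478 hood top 120.76305848972939 782
```

```bash

python3 -m jog '0.4 0 0 0 -0.65 -0.16 0;0 0 0 0 0 0 0;0 0 0 0 0 0 0;0 0 0 0 0 0 0;0 0 0 0 0 0 0'>/dev/null
python3 st.py | tail -2
python3 -m jog '0.4 0 0 0 -0.65 -0.16 0;0 0 0 0 0 0 0;0 0 0 0 0 0 0;0 0 0 0 0 0 0;0 0 0 0 0 0 0'>/dev/null
python3 st.py | tail -2
```

```text
M [0.457 0.279 0.021] Tpiv about X (nm, +raises) 0.78 pen F [-0.6   4.09  5.23] tilt 0.1641 rise 13.16
0.19 -0.149 0.205 -0.223 0.22 -0.296 
M [ 0.625  0.03  -0.043] Tpiv about X (nm, +raises) 0.605 pen F [-0.5   5.35  2.11] tilt 0.1713 rise 13.43
0.19 -0.465 0.205 -0.549 0.22 -0.633
```

```bash
python3 cap.py w8 wrist;python3 bar.py pics/w8.npz
python3 -m jog '0.2 0 0 0 -0.35 -0.1 0;0 0 0 0 0 0 0;0 0 0 0 0 0 0;0 0 0 0 0 0 0;0 0 0 0 0 0 0'>/dev/null
python3 st.py | tail -2;  python3 cap.py w9 wrist;python3 bar.py pics/w9.npz
```

```text
bar 574 slope 0.1531095400953998 z@pivot12 94.79327872557816 z@125 112.09465675635833 gate top 95.36912838561369 hood top 120.77816652975427 782
M [ 0.731 -0.048 -0.044] Tpiv about X (nm, +raises) 0.433 pen F [ 0.9   6.97 -0.38] tilt 0.1751 rise 13.59
0.19 -0.858 0.205 -0.96 0.22 -1.062 
bar 574 slope 0.15915672697866753 z@pivot12 94.25983889432203 z@125 112.24454904291146 gate top 95.41242588352183 hood top 120.88392524917296 775
```

```bash

python3 -m jog '-0.6 0 0 0 1 0.25 0;-0.6 0 0 0 1 0.25 0;-0.6 0 0 0 1 0.25 0;-0.7 0 0 0 1.05 0.27 0;0 0 0 0 0 0 0'>/dev/null
python3 st.py | tail -2
python3 cap.py w10 wrist;python3 bar.py pics/w10.npz
```

```text
M [0.278 0.279 0.035] Tpiv about X (nm, +raises) 0.634 pen F [-1.42  3.71  5.22] tilt 0.1304 rise 10.05
0.19 -0.195 0.205 -0.261 0.22 -0.326 
bar 569 slope 0.1129682926137078 z@pivot12 94.72837671847546 z@125 107.49379378382444 gate top 95.35771665430306 hood top 120.87455582993204 838
```

```bash
cat > sw.py <<'E'
from h import *
from bench import r
import sys
o=r.get_obs(); M=R.from_rotvec(o["orientation"]).as_matrix(); p=o["tcp_pos"];O=np.array([.5206,.351,0])
q=p-O;q[2]=0;print("radius",np.linalg.norm(q))
for th in map(float,sys.argv[1:]):
    Q=R.from_rotvec([0,0,np.radians(th)])
    print(th,"turn",(M.T@[0,0,th]).round(3),"shift",(1000*M.T@(Q.apply(q)-q)).round(2))
E
python3 sw.py 1 2 4 5; python3 st.py
```

```text
radius 0.0980832101104338
1.0 turn [-0.    -0.991  0.131] shift [-1.68 -0.04 -0.31]
2.0 turn [-0.    -1.983  0.262] shift [-3.36 -0.09 -0.66]
4.0 turn [-0.    -3.966  0.524] shift [-6.69 -0.19 -1.43]
5.0 turn [-0.    -4.957  0.655] shift [-8.35 -0.25 -1.86]
t 9.87 p [0.4901 0.4442 0.1228] rad 0.6615 head 42.2 toolx head 7.92 xz [-0.    -0.991  0.131] F [-1.08  4.14  5.05] w 0.0129 q [-0.36  0.61 -0.59  1.71  0.3   0.84 -0.9 ]
M [ 0.338  0.309 -0.061] Tpiv about X (nm, +raises) 0.664 pen F [-0.5   4.25  5.05] tilt 0.1309 rise 10.14
0.19 -0.262 0.205 -0.335 0.22 -0.408
```

```bash

python3 -m jog '0 -0.99 0.13 -1.68 -0.04 -0.31 0;0 -0.99 0.13 -1.68 -0.04 -0.31 0;0 0 0 0 0 0 0;0 0 0 0 0 0 0;0 0 0 0 0 0 0'>/dev/null
python3 st.py; python3 sw.py 1
```

```text
t 10.28 p [0.4871 0.4431 0.123 ] rad 0.6584 head 42.3 toolx head 9.9 xz [ 0.    -0.991  0.132] F [-1.32  3.48  5.52] w 0.013 q [-0.35  0.61 -0.6   1.72  0.3   0.85 -0.87]
M [0.429 0.268 0.027] Tpiv about X (nm, +raises) 0.804 pen F [-0.83  3.62  5.52] tilt 0.1316 rise 10.32
0.19 -0.017 0.205 -0.081 0.22 -0.146 
radius 0.09797409138952375
1.0 turn [ 0.    -0.991  0.132] shift [-1.68 -0.04 -0.31]
```

```bash

python3 -m jog '0 -0.99 0.13 -1.68 -0.04 -0.31 0;0 -0.99 0.13 -1.68 -0.04 -0.31 0;0 -0.99 0.13 -1.68 -0.04 -0.31 0;0 0 0 0 0 0 0;0 0 0 0 0 0 0'>/dev/null
python3 st.py; python3 sw.py 1; python3 cap.py w11 wrist
```

```text
t 10.7 p [0.4822 0.4411 0.123 ] rad 0.6535 head 42.4 toolx head 12.91 xz [ 0.    -0.991  0.131] F [-1.9   2.8   5.56] w 0.0128 q [-0.34  0.61 -0.62  1.72  0.31  0.85 -0.83]
M [ 0.408  0.314 -0.01 ] Tpiv about X (nm, +raises) 0.806 pen F [-1.49  3.03  5.56] tilt 0.1314 rise 10.29
0.19 0.096 0.205 0.04 0.22 -0.016 
radius 0.09792481498701149
1.0 turn [ 0.    -0.991  0.131] shift [-1.68 -0.04 -0.31]
```

View pics/w11.png

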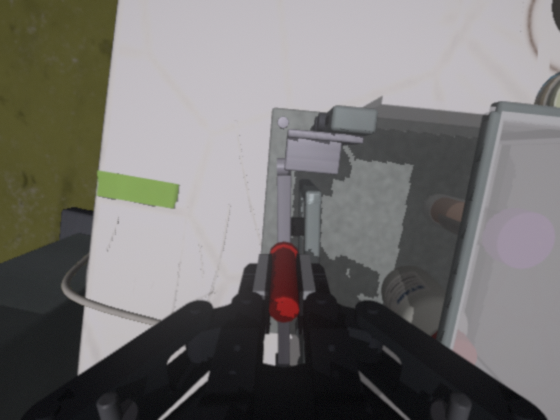

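The gate is about 5° open, and the bar's end near (284,165) is coming out past the hood's front edge. There's no added force, so I'll keep swinging.

```bash

python3 -m jog '0 -1.98 0.26 -3.36 -0.09 -0.66 0;0 -1.98 0.26 -3.36 -0.09 -0.66 0;0 -1.98 0.26 -3.36 -0.09 -0.66 0;0 -1.98 0.26 -3.36 -0.09 -0.66 0;0 -1.98 0.26 -3.36 -0.09 -0.66 0'>/dev/null
python3 st.py; python3 sw.py 4;
python3 -m jog '0 -1.98 0.26 -3.36 -0.09 -0.66 0;0 -1.98 0.26 -3.36 -0.09 -0.66 0;0 -1.98 0.26 -3.36 -0.09 -0.66 0;0 -1.98 0.26 -3.36 -0.09 -0.66 0;0 -1.98 0.26 -3.36 -0.09 -0.66 0'>/dev/null
python3 st.py; python3 sw.py 4
```

```text
t 11.17 p [0.4671 0.433  0.123 ] rad 0.6369 head 42.8 toolx head 22.99 xz [ 0.    -0.991  0.131] F [-1.49  3.35  4.5 ] w 0.013 q [-0.3   0.61 -0.67  1.74  0.32  0.87 -0.67]
M [0.405 0.178 0.026] Tpiv about X (nm, +raises) 0.654 pen F [-1.02  3.53  4.5 ] tilt 0.1313 rise 10.26
0.19 -0.119 0.205 -0.18 0.22 -0.241 
radius 0.09788296679520793
4.0 turn [ 2.000e-03 -3.965e+00  5.250e-01] shift [-6.68 -0.19 -1.43]
t 11.58 p [0.4535 0.4222 0.1229] rad 0.6197 head 43.0 toolx head 32.98 xz [ 0.    -0.991  0.131] F [-1.89  4.25  5.03] w 0.0133 q [-0.26  0.61 -0.72  1.77  0.34  0.88 -0.52]
M [0.286 0.183 0.035] Tpiv about X (nm, +raises) 0.503 pen F [-1.29  4.47  5.03] tilt 0.1311 rise 10.22
0.19 -0.452 0.205 -0.528 0.22 -0.603 
radius 0.09785536844675988
4.0 turn [ 1.000e-03 -3.965e+00  5.240e-01] shift [-6.67 -0.19 -1.44]
```

```bash

python3 -m jog '0 -3.96 0.52 -6.68 -0.19 -1.43 0;0 -3.96 0.52 -6.68 -0.19 -1.43 0;0 -3.96 0.52 -6.68 -0.19 -1.43 0;0 -3.96 0.52 -6.68 -0.19 -1.43 0;0 -3.96 0.52 -6.68 -0.19 -1.43 0'>/dev/null
python3 st.py; python3 sw.py 4
```

```text
t 12.0 p [0.4329 0.3946 0.1228] rad 0.5858 head 42.3 toolx head 53.05 xz [ 0.    -0.991  0.131] F [-1.45  2.47  5.31] w 0.0126 q [-0.17  0.61 -0.82  1.81  0.38  0.93 -0.2 ]
M [ 0.188 -0.013  0.035] Tpiv about X (nm, +raises) 0.327 pen F [-1.1   2.65  5.31] tilt 0.1307 rise 10.09
0.19 -0.264 0.205 -0.311 0.22 -0.358 
radius 0.09789003664036801
4.0 turn [ 0.    -3.966  0.523] shift [-6.67 -0.19 -1.47]
```

```bash

python3 -m jog '0 -3.96 0.52 -6.68 -0.19 -1.43 0;0 -3.96 0.52 -6.68 -0.19 -1.43 0;0 -3.96 0.52 -6.68 -0.19 -1.43 0;0 -3.96 0.52 -6.68 -0.19 -1.43 0;0 -3.96 0.52 -6.68 -0.19 -1.43 0'>/dev/null
python3 st.py; python3 sw.py 4; python3 cap.py w12 wrist;python3 cap.py s12 scene;python3 cap.py t12 top
```

```text
t 12.42 p [0.4232 0.3617 0.1226] rad 0.5567 head 40.5 toolx head 73.01 xz [-0.    -0.991  0.131] F [-0.94  1.66  5.35] w 0.0131 q [-0.08  0.63 -0.91  1.84  0.44  0.99  0.11]
M [ 0.207 -0.191  0.081] Tpiv about X (nm, +raises) 0.184 pen F [-0.7   1.77  5.35] tilt 0.1305 rise 9.94
0.19 -0.205 0.205 -0.236 0.22 -0.266 
radius 0.09798203375746707
4.0 turn [-1.000e-03 -3.966e+00  5.220e-01] shift [-6.67 -0.2  -1.5 ]
```

View pics/w12.png

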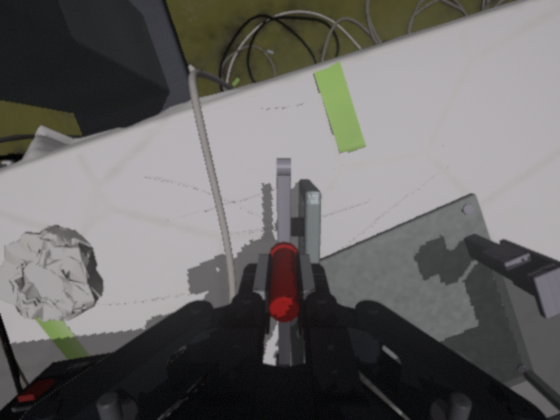

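View pics/s12.png

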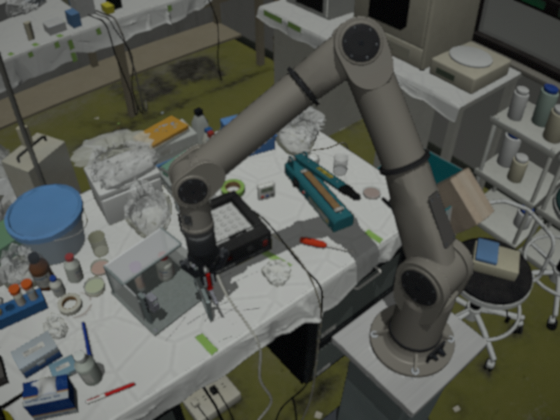

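The gate is 65° open and the bar is well clear of the catch. 28° to go.

```bash

python3 -m jog '0 -3.96 0.52 -6.68 -0.19 -1.45 0;0 -3.96 0.52 -6.68 -0.19 -1.45 0;0 -3.96 0.52 -6.68 -0.19 -1.45 0;0 -3.96 0.52 -6.68 -0.19 -1.45 0;0 -3.96 0.52 -6.68 -0.19 -1.45 0'>/dev/null
python3 -m jog '0 -3.96 0.52 -6.68 -0.19 -1.45 0;0 -3.96 0.52 -6.68 -0.19 -1.45 0;0 0 0 0 0 0 0;0 0 0 0 0 0 0;0 0 0 0 0 0 0'>/dev/null
python3 st.py; python3 sw.py 2
```

```text
t 13.4 p [0.4292 0.3142 0.1221] rad 0.5319 head 36.2 toolx head 100.66 xz [-0.002 -0.991  0.131] F [-0.11 -1.91  1.85] w 0.0127 q [ 0.03  0.66 -1.01  1.86  0.53  1.07  0.56]
M [-0.24  -0.221 -0.008] Tpiv about X (nm, +raises) -0.274 pen F [-0.37 -1.87  1.85] tilt 0.1314 rise 9.4
0.19 0.081 0.205 0.109 0.22 0.137 
radius 0.09851091435566414
2.0 turn [-0.003 -1.983  0.263] shift [-3.36 -0.09 -0.73]
```

```bash

python3 -m jog '-1.5 0 0 0 2.1 0.4 0;-1.5 0 0 0 2.1 0.4 0;-1.5 0 0 0 2.1 0.4 0;-1.5 0 0 0 2.1 0.4 0;-1.5 0 0 0 2.1 0.4 0'>/dev/null
python3 -m jog '0 0 0 0 0 0 0;0 0 0 0 0 0 0;0 0 0 0 0 0 0;0 0 0 0 0 0 0;0 0 0 0 0 0 0'>/dev/null
python3 st.py; python3 cap.py w13 wrist
```

```text
t 14.23 p [0.4264 0.3146 0.1126] rad 0.5299 head 36.4 toolx head 100.68 xz [-0.001 -1.     0.001] F [-1.34 -1.91  7.08] w 0.0128 q [ 0.01  0.59 -0.99  1.96  0.62  0.93  0.46]
M [-0.491  0.627 -0.167] Tpiv about X (nm, +raises) -0.61 pen F [-1.59 -1.71  7.08] tilt 0.0007 rise -0.14
0.19 -0.283 0.205 -0.258 0.22 -0.232
```

View pics/w13.png

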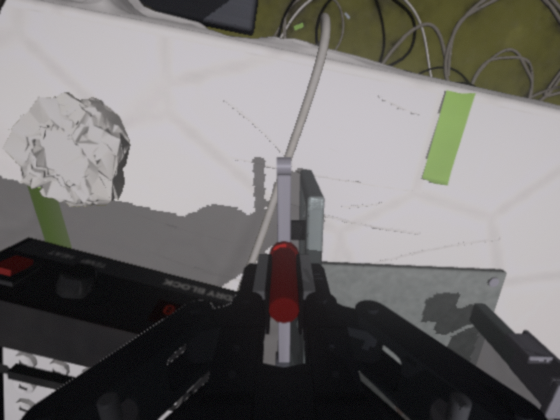

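The bar is down and level. Letting go and rising.

```bash

python3 -m jog '0 0 0 0 0 0 0.3;0 0 0 0 0 0 0.5;0 0 0 0 0 0 0.5;0 0 0 0 0 0 0.5;0 0 0 0 0 0 0.5'
python3 st.py
python3 -m jog '0 0 0 0 0 0 0.6;0 0 0 0 0 0 0.6;0 0 0 0 -3 0 0.6;0 0 0 0 -8 0 0.6;0 0 0 0 -15 0 0.6'
python3 -m jog '0 0 0 0 -25 0 0.6;0 0 0 0 -30 0 0.6;0 0 0 0 -30 0 0.6;0 0 0 0 -30 0 0.6;0 0 0 0 -20 0 0.6'
python3 cap.py w14 wrist;python3 cap.py s14 scene;python3 cap.py t14 top
```

```text
clock: 14.7
tcp_pos: [0.4263, 0.3152, 0.1123]
orientation: [-1.114, -1.346, 1.346]
contact_force: [-0.5, -0.3, 0.4]
grip_width: 0.0428
t 14.7 p [0.4263 0.3152 0.1123] rad 0.5302 head 36.5 toolx head 100.77 xz [ 0. -1.  0.] F [-0.48 -0.34  0.39] w 0.0428 q [ 0.01  0.59 -0.99  1.96  0.62  0.93  0.46]
M [0.034 0.024 0.028] Tpiv about X (nm, +raises) 0.029 pen F [-0.52 -0.27  0.39] tilt 0.0001 rise -0.38
0.19 0.08 0.205 0.084 0.22 0.088 
clock: 15.12
tcp_pos: [0.4257, 0.3147, 0.1384]
orientation: [-1.113, -1.345, 1.348]
contact_force: [0.1, 0.0, 0.5]
grip_width: 0.0513
clock: 15.53
tcp_pos: [0.4264, 0.3166, 0.278]
orientation: [-1.115, -1.351, 1.343]
contact_force: [0.7, -0.3, 0.4]
grip_width: 0.0514
```

View pics/w14.png

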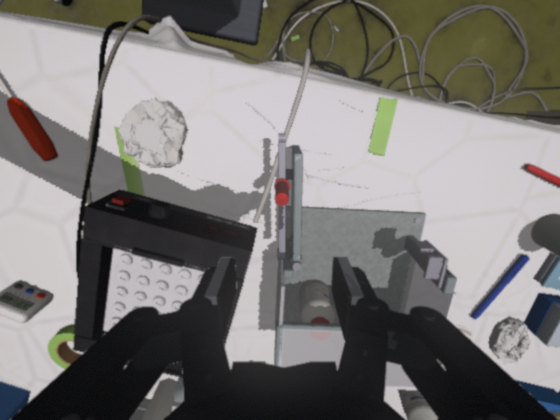

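View pics/t14.png

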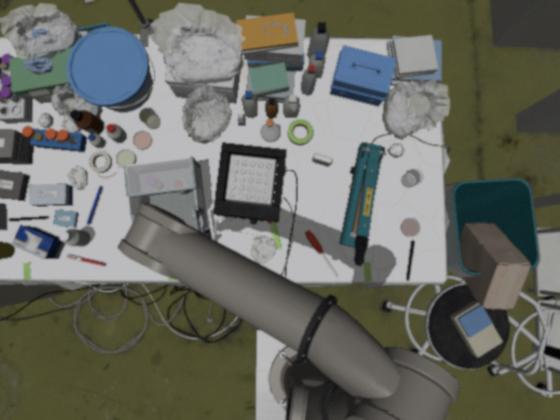

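The gate stands out square, with the bar at (283,190) beside it. Nothing else in view has moved. I'll check the gate angle and bar level from depth.

```bash
python3 - <<'E'
from h import *
f=dict(np.load("pics/w14.npz"));pose=(f["p"],f["rv"]);d=f["z_map"]
W=np.array([ (lambda od:od[0]+od[1]*d[v,u])(wray(f,u,v,pose)) for v in range(130,262) for u in range(272,304)])
g=W[(W[:,2]>.088)&(W[:,2]<.102)]
O=np.array([.5206,.351,0]); yaw=np.radians(7.9)
x=np.array([np.cos(yaw),np.sin(yaw),0]);y=np.array([-x[1],x[0],0])
c=np.stack([(g-O)@x,(g-O)@y,g[:,2]],1)*1000
for n,m in(("gate",abs(c[:,1])<6),("bar",(c[:,1]<-12)&(c[:,1]>-26))):
    q=c[m];a=np.polyfit(q[:,0],q[:,1],1);b=np.polyfit(q[:,0],q[:,2],1)
    print(n,len(q),"x",q[:,0].min().round(),q[:,0].max().round(),"angle rad",np.pi/2+np.arctan(a[0]),"z slope",b[0],"z",np.median(q[:,2]))
E
python3 st.py|head -1
```

```text
gate 704 x -136.0 -1.0 angle rad 1.594082566626105 z slope -0.002285863040768756 z 95.2174128505946
bar 647 x -156.0 -5.0 angle rad 1.6004684191860563 z slope 0.001754244154993605 z 94.44508910974292
t 15.68 p [0.4268 0.3163 0.2764] rad 0.5313 head 36.5 toolx head 100.77 xz [ 0.002 -1.    -0.005] F [ 0.67 -0.32  0.01] w 0.0513 q [ 0.16  0.41 -1.15  1.79  0.4   1.2   0.64]
```

The gate is at about 1.59 rad, with the bar level to 0.002 rad and the gripper clear. Handing in.

```bash
python3 -c "
from bench import r
print(r.hand_in())"
```

```text
the job is handed in; nothing more can be done
None
```

The gate is open and the job is handed in, at about 16 s on the robot's clock; no verdict was reported.

**What I did:** I pinched the knob and raised the bar in small steps until its end touched the hood. That happened at about 22 mm of rise, with roughly 4–6 N at the bar's end, estimated from the wrist force. I lowered the end by about 5.5 mm and swung the gate out with no sign of catching on the lip. Then I lowered the bar onto its rest, let go and lifted clear.

**Last checks:**
- **Gate:** it stands at about 1.59–1.60 rad by the wrist camera's depth reading.
- **Bar:** it is level to within about 0.002 rad, with its top 94.4 mm above the bench, the same as at the start.
- **Force:** about 0.7 N on the tool, within its usual noise.
- **Bottle, tube and bench items:** I judged these only by eye in the pictures; nothing looked moved, and I did not measure their positions.

**What disagreed:**
- **Wrist force:** it read about 5 N upward while I held the bar free of the catch. I took this for twist in the grip, so I judged contact by the change in force together with the bar's measured angle.
- **Pen yaw:** it came out between 7.1° and 8.1° in different views, and I worked with 7.9°.

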